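# Hold a glued USB meter in the curing box through its slotted guard

### The job

The little curing box is shut: its turntable stands one click short of its middle detent. Turn the turntable anticlockwise by its upright post until it clicks into the middle detent, with its slot in line under the slot of the fixed guard bridge. Then take the yellow USB meter out of its dock, lower it upright, plug end up, through the guard slot until about 20 mm of it is below the bridge, and finish while still holding it there, hanging in your grip and still; do not force it, and leave the other things on the board where they are.

Things in the scene. Friction and masses are not known exactly. Their poses are not given: they have to be found in the camera images.
- cure_box: Fixed round grey box, 112 mm across, 40 mm high, open at the top, inner floor 5 mm above its underside. Over it a fixed aluminium bridge (the guard), 136 mm long in the box's x, 46 mm wide in its y, 8 mm thick, its top 62 mm above the box's underside, on a leg at each end (feet reach 78 mm from the axis). Origin: centre of the underside, on the work board (192 mm high in the world); z up.
- guard_slot (a point): Centre of the guard's slot at the bridge's top face, on the box's axis, 62 mm above the box's underside. The slot is 38 mm long in the box's x and 15 mm wide in its y, 2 mm more each way than the meter's body. Round it stand lead-in lips sloping at 45 degrees, 6 mm high and 6 mm outward. Axes as the box's.
- shutter (a joint): Turntable: grey disc 108 mm across, 6 mm under the bridge. Angle about the box's vertical axis, rad, grows anticlockwise seen from above. Detents at 0, 0.70 and 1.40, stops at -0.10 and 1.50; starts near 0. At 0.70, the middle detent, its 43 x 19 mm slot lies under the guard slot. Crossing the ridge between detents takes about 3 N at the post; past half-way it is pulled on into the next.
- shutter_post (a point): Grip point on the turntable's upright post: a round 12 mm bar with a 15 mm cap, 45 mm from the turntable's axis, standing from the disc to 110 mm above the box's underside (48 mm above the bridge). This point lies on the bar's axis 92 mm above the box's underside, 30 mm above the bridge. With the turntable at 0.70 the post is on the box's -y side; at 0 it is 0.70 rad clockwise of that.
- dock: Fixed black dock, a block 60 mm (its x) by 40 mm (its y), 50 mm high, on a rubber foot 66 x 48 mm. The groove in its top, along its x, is 38 x 15 mm and 20 mm deep, its floor 30 mm above the underside. Origin: centre of the underside, on the work board; z up.
- meter: Loose yellow USB meter: body 62 x 36 x 13 mm, and a plug 12 x 5 mm, 14 mm long, out of the middle of one end; 30 g, varies by 20 %. It stands in the dock's groove plug up, width along the groove, 42 mm of its body free. Its x runs along its length (up as it stands), y across the width, z through the thickness (0 to 13 mm). Origin: on the back face, on the width's middle, 38 mm from the lower end, 24 mm from the body's upper end.
- meter_low (a point): Middle of the meter's lower end face (mid-width, mid-thickness). Axes as the meter's.
- meter_top (a point): Middle of the body's upper end face, at the root of the plug, 62 mm from the lower end. Axes as the meter's.
- kapton: Bystander: roll of yellow tape, 68 x 74 x 12 mm, lying flat; origin under its centre.
- spool: Bystander: solder spool, 53 x 65 x 34 mm; origin under its centre.
- battery: Bystander: flat black phone battery, 113 x 40 x 5 mm, lying; origin under its centre.
- driver: Bystander: precision screwdriver, 145 x 11 x 10 mm, lying; origin under its centre.
- tweezers: Bystander: steel tweezers, 126 x 17 x 10 mm, lying; origin under its centre.
- tub: Bystander: clear round tub with small parts, 95 mm across, 34 mm high; origin under its centre.
- brush: Bystander: small white brush, 125 x 13 x 16 mm, lying; origin under its centre.

How it is judged:
By the outcome, as a careful person would: the job done as asked, in the order asked, and still so for the second after the job is handed in, while the arm keeps its last pose, push and grip.
It also fails if it takes over 48 s, if anything falls off the work surface, if the arm or the gripper's body presses on something with over 40 N, if the wrist force passes 120 N, or if a joint passes its speed limit or range.

### The arm

A 6-joint arm with a two-finger parallel gripper is mounted at the origin on a cart in front of the work surface, level with it; the furniture and walls round the work are solid. World frame = base frame: x ahead of the robot, y to its left, z up, the work surface at z = 0. Lengths are in m, angles in rad, forces in N, time in s.
With the tool pointing down it reaches from about 0.275 to 0.775 m from the base axis. Payload 14.6 kg.
Tool frame: the origin (TCP) lies midway between the tips of the shut fingers; the grasp point (between the pads) lies 19 mm behind it (bot.grip_point_offset is the distance from the TCP to the grasp point, in m); z points along the fingers, y is the line along which they close (so a half turn about z gives the same grasp; the last joint's range is limited). The gripper opens to 85 mm and grips with 20 to 120 N. Pads are 22 mm wide; open, the fingers measure 114 mm over their backs; the gripper's body (76 mm by 85 mm) begins 54 mm behind the grasp point. The pads swing forward as they close: fully open they stand 13 mm farther back than shut.
Start: joints at [-1.383, 0.263, -0.048, 1.259, 0, 1.415], TCP at [0.176, -0.494, 0.231] pointing down, gripper open.
Joint ranges: [-2.65, 2.65], [-0.89, 1.7], [-1.18, 1.37], [-2.13, 2.11], [-1.35, 1.29], [-3.14, 3.14]. Speed limits (rad/s): [1.89, 1.89, 2.57, 2.79, 3.14, 3.14].

### API

Orientations are given as a 3x3 rotation matrix whose columns are the frame's x, y, z axes.
In Python, from rig import bot gives the robot as it stands. The module is installed in compiled form; this text tells all that it offers.
- The arm moves only by the tool jog_arm, never from a script. Its argument "series" is a list of rows, each an object of numbers: "ax", "ay", "az": the turn, a rotation vector about the tool's x, y, z in rad; "tx", "ty", "tz": the shift along the tool's x, y, z in m; "claw": the opening, from -1 (shut) to 1 (fully open). A call has 1 to 20 rows; each row is the pose to reach, as a shift and turn from the pose commanded when the call began, along the tool's axes at that moment; what a row does not reach only later rows make up. A row lasts 1/10 s, in which the tool goes at most 50 mm and 8.59 degrees, less where a joint would pass 70% of its speed; a pose out of reach is approached as far as the arm can. A call with a gripper value outside its range is refused whole. The fingers move at their own pace and stop on an object; the grip force is fixed at half the most. Time passes only in rows, so rows that repeat a pose let the fingers close. It gives the time, the measured TCP pose, the force, the opening and the grip force at its end, in the units of the state.
- bot.get_obs(): the state, without advancing time (a new reading comes with each control period).
- bot.get_image(name): name is "scene" or "top"; returns a dict with "img" (480x640x3 uint8, red, green, blue), "camera_matrix" (3x3 intrinsics, pixels), "rvec" (rotation vector, rad) and "tvec" (3), from world to camera coordinates, as OpenCV has them. Camera axes: x right, y down, z forward; pixel columns grow to the right and rows downward; lengths in m; the calibration is good to about 2 mm. A picture is of the moment at which its call begins. There is no depth.
- bot.sign_off(): hands the job in; it is judged then, once.
Trained networks look in the newest picture that a camera, given by its name, has taken for a name from the list of things; names that differ only in an ending like _2 or _b are one class to them, and where a whole thing is asked for, a point or a joint stands for the part that bears it (a point fixed in the world has none). Each returns a list of dicts, best first, with "confidence" (0 to 1); they miss things now and then, are a little off and sometimes report something else, mostly with a low value. They report only what shows in the picture. A call takes as long as a camera call.
- bot.search_frame(target, camera): "location" ([x, y, z] in m, in world coordinates, good to about 4 mm: the middle of the surface that is visible of it).
- bot.masks_of(target, camera): "pixels" (480x640 bool, what is visible of it).
The state is a dict: "time_s": time; "joint_positions": joint angles; "qd": joint speeds; "tau": joint torques, N m; "ee_pos": TCP position; "eef_rot": TCP orientation; "force": force on the tool from outside, world axes, zero at the start; "ft_torque": the same for the moment, N m; "opening": finger opening in m; "gripper_force": force on a finger pad.
Only numpy, scipy, OpenCV 4.12 (cv2) and the standard library are available. Lean on these libraries where they do the work, as an engineer would, in place of code of your own. Each camera call takes 0.05 s, during which the arm holds its last target. There are 200 camera calls.

## Working session

There is one attempt and no reset: what is moved stays moved. The work goes in short steps, Python scripts to look and compute and a tool call to move; the robot and the scene stay as the last step left them, time stands still between calls to the robot, and variables do not carry over. Pictures are saved under pics/ and viewed, at most 10 in all, crops included, and the job is handed in when it is done.

Besides the shell and the picture viewer there is one more tool, called after ">>>" in YAML: its name, and indented under it one key for each argument. jog_arm: Moves the arm, as the interface text tells. Its arguments: {"type":"object","properties":{"series":{"type":"array"}},"required":["series"]}

```bash
mkdir -p pics; cat > h.py <<'E'
import numpy as np, cv2
from rig import bot
def P(im):
    R=cv2.Rodrigues(np.array(im["rvec"],float))[0]; return np.array(im["camera_matrix"]),R,np.array(im["tvec"],float).ravel()
def ray_z(im,uv,z):
    K,R,t=P(im); d=R.T@np.linalg.solve(K,np.array([uv[0],uv[1],1.])); c=-R.T@t
    return c+d*(z-c[2])/d[2]
def proj(im,X):
    K,R,t=P(im); p=K@(R@np.array(X,float)+t); return p[:2]/p[2]
def save(im,f): cv2.imwrite(f,im["img"][:,:,::-1])
E
python3 - <<'E'
from h import *
for c in("top","scene"):
    im=bot.get_image(c); save(im,f"pics/{c}0.png")
    K,R,t=P(im); print(c,(-R.T@t).round(3),K[0,0])
    for n in("cure_box","shutter_post","dock","meter","guard_slot","meter_top"):
        try:
            for d in bot.search_frame(n,c)[:2]: print(n,np.round(d["location"],4),round(d["confidence"],2))
        except Exception as e: print(n,e)
o=bot.get_obs(); print(o["time_s"],o["ee_pos"],np.round(o["eef_rot"],3),o["opening"])
E
```

```text
top [ 0.359 -0.017  1.167] 441.5661739365043
cure_box [ 0.4865 -0.1636  0.2419] 0.77
shutter_post [ 0.5716 -0.2791  0.2813] 0.73
dock [ 0.5625 -0.2716  0.237 ] 0.55
meter [ 0.5723 -0.2814  0.2769] 0.69
guard_slot [ 0.4872 -0.1629  0.2427] 0.77
guard_slot [ 0.4771 -0.0254  0.2038] 0.5
meter_top [ 0.5724 -0.2823  0.281 ] 0.76
meter_top [ 0.4848 -0.1645  0.2418] 0.37
scene [0.204 0.504 0.965] 509.0177732757896
cure_box [ 0.479  -0.151   0.2386] 0.93
shutter_post [ 0.4857 -0.1422  0.2388] 0.86
dock [ 0.5657 -0.2667  0.2244] 0.77
meter [ 0.571  -0.2835  0.2695] 0.69
meter [ 0.4833 -0.1439  0.2396] 0.65
guard_slot [ 0.4791 -0.1547  0.2403] 0.63
meter_top [ 0.5723 -0.2808  0.2686] 0.71
0.7 [ 0.1764599  -0.49446566  0.2312877 ] [[ 0.942  0.336 -0.   ]
 [ 0.336 -0.942 -0.   ]
 [-0.     0.    -1.   ]] 0.08491745267427461
```

View pics/top0.png

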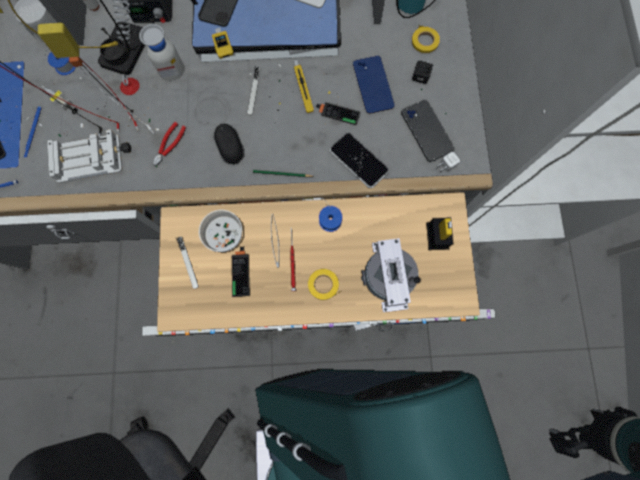

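View pics/scene0.png

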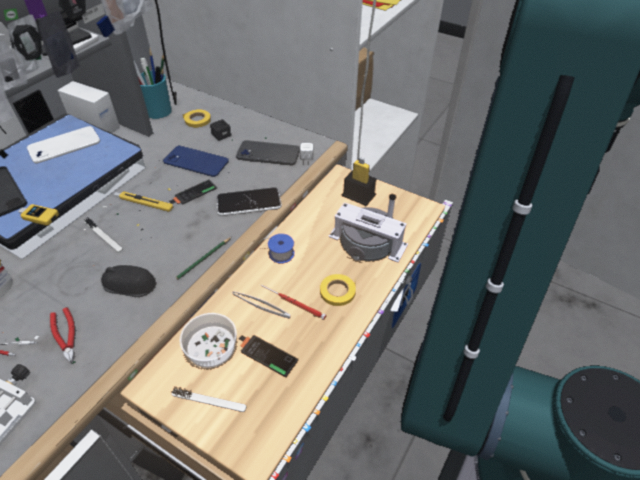

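The top view shows the bridge at about (392,273), running from (381,240) to (400,308), with the post near (416,283) and the dock and meter at (440,233). The scene view shows the post at (392,205) and the meter at (361,172). I'll enlarge both areas.

```bash
python3 - <<'E'
from h import *
im=bot.get_image("top"); I=im["img"][:,:,::-1]
c1=cv2.resize(I[212:322,350:470],None,fx=6,fy=5.4,interpolation=cv2.INTER_CUBIC)
cv2.imwrite("pics/t1.png",c1)
s=bot.get_image("scene"); J=s["img"][:,:,::-1]
cv2.imwrite("pics/s1.png",cv2.resize(J[150:270,325:455],None,fx=5,fy=5,interpolation=cv2.INTER_CUBIC))
for n in("cure_box","shutter_post","dock","meter"):
  for c,q in(("top",im),("scene",s)):
    for m in bot.masks_of(n,c)[:2]:
        v,u=np.nonzero(m["pixels"]); r=cv2.minAreaRect(np.c_[u,v].astype(np.float32))
        print(n,c,round(m["confidence"],2),len(u),u.min(),u.max(),v.min(),v.max(),np.round(r[0],1),np.round(r[1],1),round(r[2],1))
E
```

```text
cure_box top 0.78 2968 361 421 237 311 [390.7 274.2] [74.1 55.5] 55.0
cure_box top 0.59 824 232 250 246 297 [241.  271.5] [51. 18.] 90.0
cure_box scene 0.62 327 353 369 158 181 [361.  169.5] [23. 16.] 90.0
cure_box scene 0.59 3325 330 405 195 260 [366.9 229. ] [65.3 74.5] 87.0
shutter_post top 0.73 1011 368 421 250 295 [393.2 271.2] [43.7 51.8] 78.7
shutter_post scene 0.66 832 343 396 194 244 [377.  224.8] [39.1 62.5] 58.7
dock top 0.67 544 426 452 216 249 [439.  232.9] [33.8 24.3] 81.9
dock top 0.62 1399 199 241 209 250 [220.8 230.3] [41.  41.7] 45.0
dock scene 0.66 742 342 375 171 205 [359.  188.4] [34.2 29.8] 14.0
meter top 0.69 216 439 451 218 238 [445. 228.] [20. 12.] 90.0
meter scene 0.89 345 353 369 157 183 [361. 170.] [26. 16.] 90.0
```

View pics/t1.png

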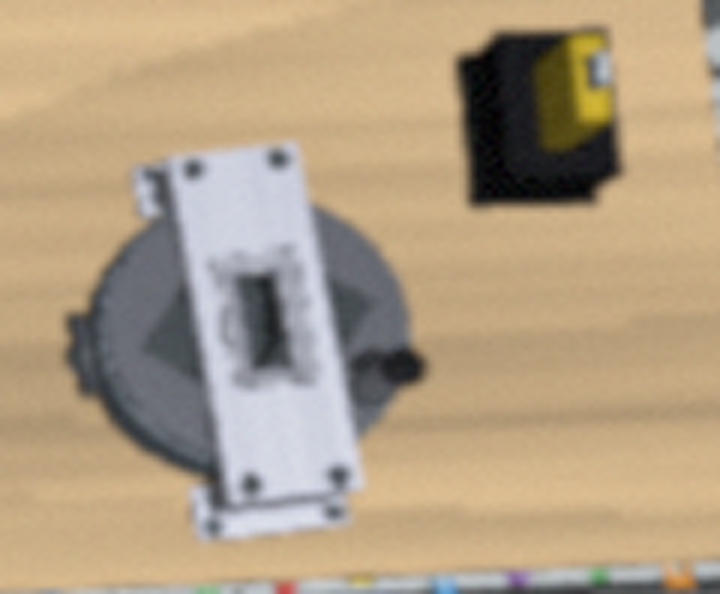

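View pics/s1.png

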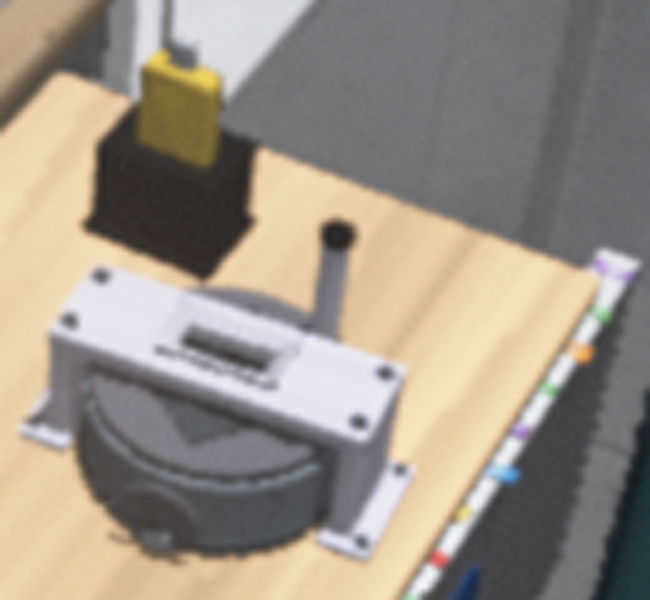

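```bash
python3 - <<'E'
from h import *
im=bot.get_image("top"); s=bot.get_image("scene")
f=lambda p:(350+p[0]/6-.4,212+p[1]/5.4-.4)
g=lambda p:(325+p[0]/5-.4,150+p[1]/5-.4)
C=[ray_z(im,f(p),.254) for p in((167,158),(297,143),(360,487),(228,503))]
C=np.array(C); print("bridge top cam",C[:,:2].round(4).tolist(),C.mean(0).round(4))
D=np.array([ray_z(s,g(p),.254) for p in((98,266),(50,327),(367,443),(407,371))])
print("scene",D[:,:2].round(4).tolist(),D.mean(0).round(4))
for A,q in((C,[0,3,1,2]),(D,[0,3,1,2])):
    d=(A[q[0]]-A[q[1]]+A[q[2]]-A[q[3]]); print("yaw",np.arctan2(d[1],d[0]),np.linalg.norm(d)/2)
print("post top",ray_z(im,f((407,366)),.302).round(4),"scene",ray_z(s,g((338,233)),.301).round(4))
M=np.array([ray_z(im,f(p),.284) for p in((578,36),(606,32),(613,118),(582,126))])
print("meter",M[:,:2].round(4).tolist(),M.mean(0).round(4))
d=M[0]+M[1]-M[2]-M[3];print("yaw",np.arctan2(d[1],d[0]),np.linalg.norm(d)/2)
N=np.array([ray_z(s,g(p),.284) for p in((146,56),(218,76))]); print("front top edge(back?)",N.round(4).tolist())
B=np.array([ray_z(im,f(p),.242) for p in((497,35),(609,30),(620,172),(505,184))]); print("dock",B[:,:2].round(4).tolist(),B.mean(0).round(4))
E
```

```text
bridge top cam [[0.5572, -0.1418], [0.5608, -0.1881], [0.4261, -0.1975], [0.4223, -0.152]] [ 0.4916 -0.1699  0.254 ]
scene [[0.5611, -0.1889], [0.5597, -0.147], [0.4233, -0.1558], [0.4268, -0.2]] [ 0.4927 -0.1729  0.254 ]
yaw 0.07266378328013182 0.13512293242491213
yaw 0.07309307068640697 0.13571300302308562
post top [ 0.4654 -0.2076  0.302 ] scene [ 0.4673 -0.2091  0.301 ]
meter [[0.5912, -0.283], [0.5923, -0.2928], [0.5584, -0.2912], [0.5558, -0.2803]] [ 0.5744 -0.2868  0.284 ]
yaw -0.06107159903747485 0.03470160896262128
front top edge(back?) [[0.5945, -0.2872, 0.284], [0.5617, -0.2913, 0.284]]
dock [[0.6042, -0.2665], [0.6042, -0.3071], [0.5458, -0.3042], [0.5431, -0.2628]] [ 0.5743 -0.2851  0.242 ]
```

>>> jog_arm:
  series:
    - {"tz": -0.05,"claw": 1}
    - {"tz": -0.1,"claw": 1}
    - {"tz": -0.129,"claw": 1}
    - {"tx": 0.05,"ty": -0.02,"tz": -0.129,"az": -0.1}
    - {"tx": 0.369,"ty": -0.172,"tz": -0.129,"az": -0.96}
    - {"tx": 0.369,"ty": -0.172,"tz": -0.129,"az": -0.96}
    - {"tx": 0.369,"ty": -0.172,"tz": -0.129,"az": -0.96}
    - {"tx": 0.369,"ty": -0.172,"tz": -0.129,"az": -0.96}
    - {"tx": 0.369,"ty": -0.172,"tz": -0.129,"az": -0.96}
    - {"tx": 0.369,"ty": -0.172,"tz": -0.129,"az": -0.96}
    - {"tx": 0.369,"ty": -0.172,"tz": -0.129,"az": -0.96}
    - {"tx": 0.369,"ty": -0.172,"tz": -0.129,"az": -0.96}
    - {"tx": 0.369,"ty": -0.172,"tz": -0.129,"az": -0.96}
    - {"tx": 0.369,"ty": -0.172,"tz": -0.129,"az": -0.96}
    - {"tx": 0.369,"ty": -0.172,"tz": -0.129,"az": -0.96}
    - {"tx": 0.369,"ty": -0.172,"tz": -0.129,"az": -0.96}

```text
validation failed for argument at $.se...
```

>>> jog_arm:
  series:
    - {"ax": 0,"ay": 0,"az": 0,"tx": 0,"ty": 0,"tz": -0.05,"claw": 1}
    - {"ax": 0,"ay": 0,"az": 0,"tx": 0,"ty": 0,"tz": -0.1,"claw": 1}
    - {"ax": 0,"ay": 0,"az": 0,"tx": 0,"ty": 0,"tz": -0.129,"claw": 1}
    - {"ax": 0,"ay": 0,"az": -0.96,"tx": 0.369,"ty": -0.172,"tz": -0.129,"claw": 1}
    - {"ax": 0,"ay": 0,"az": -0.96,"tx": 0.369,"ty": -0.172,"tz": -0.129,"claw": 1}
    - {"ax": 0,"ay": 0,"az": -0.96,"tx": 0.369,"ty": -0.172,"tz": -0.129,"claw": 1}
    - {"ax": 0,"ay": 0,"az": -0.96,"tx": 0.369,"ty": -0.172,"tz": -0.129,"claw": 1}
    - {"ax": 0,"ay": 0,"az": -0.96,"tx": 0.369,"ty": -0.172,"tz": -0.129,"claw": 1}
    - {"ax": 0,"ay": 0,"az": -0.96,"tx": 0.369,"ty": -0.172,"tz": -0.129,"claw": 1}
    - {"ax": 0,"ay": 0,"az": -0.96,"tx": 0.369,"ty": -0.172,"tz": -0.129,"claw": 1}
    - {"ax": 0,"ay": 0,"az": -0.96,"tx": 0.369,"ty": -0.172,"tz": -0.129,"claw": 1}
    - {"ax": 0,"ay": 0,"az": -0.96,"tx": 0.369,"ty": -0.172,"tz": -0.129,"claw": 1}
    - {"ax": 0,"ay": 0,"az": -0.96,"tx": 0.369,"ty": -0.172,"tz": -0.129,"claw": 1}
    - {"ax": 0,"ay": 0,"az": -0.96,"tx": 0.369,"ty": -0.172,"tz": -0.129,"claw": 1}
    - {"ax": 0,"ay": 0,"az": -0.96,"tx": 0.369,"ty": -0.172,"tz": -0.129,"claw": 1}
    - {"ax": 0,"ay": 0,"az": -0.96,"tx": 0.369,"ty": -0.172,"tz": -0.129,"claw": 1}

```text
time_s: 2.9
ee_pos: [0.4655, -0.2094, 0.3604]
eef_rot: [[0.267, 0.964, 0.0], [0.964, -0.267, -0.0], [-0.0, 0.0, -1.0]]
force: [-0.3, -1.1, 0.5]
opening: 0.0856
gripper_force: 0.0
```

>>> jog_arm:
  series:
    - {"ax": 0,"ay": 0,"az": 0,"tx": 0,"ty": 0,"tz": 0.045,"claw": 1}
    - {"ax": 0,"ay": 0,"az": 0,"tx": 0.001,"ty": 0.001,"tz": 0.08,"claw": 1}
    - {"ax": 0,"ay": 0,"az": 0,"tx": 0.001,"ty": 0.001,"tz": 0.094,"claw": 1}
    - {"ax": 0,"ay": 0,"az": 0,"tx": 0.001,"ty": 0.001,"tz": 0.094,"claw": 1}
    - {"ax": 0,"ay": 0,"az": 0,"tx": 0.001,"ty": 0.001,"tz": 0.094,"claw": -1}
    - {"ax": 0,"ay": 0,"az": 0,"tx": 0.001,"ty": 0.001,"tz": 0.094,"claw": -1}
    - {"ax": 0,"ay": 0,"az": 0,"tx": 0.001,"ty": 0.001,"tz": 0.094,"claw": -1}
    - {"ax": 0,"ay": 0,"az": 0,"tx": 0.001,"ty": 0.001,"tz": 0.094,"claw": -1}
    - {"ax": 0,"ay": 0,"az": 0,"tx": 0.001,"ty": 0.001,"tz": 0.094,"claw": -1}
    - {"ax": 0,"ay": 0,"az": 0,"tx": 0.001,"ty": 0.001,"tz": 0.094,"claw": -1}
    - {"ax": 0,"ay": 0,"az": 0,"tx": 0.001,"ty": 0.001,"tz": 0.094,"claw": -1}
    - {"ax": 0,"ay": 0,"az": 0,"tx": 0.001,"ty": 0.001,"tz": 0.094,"claw": -1}

```text
time_s: 4.1
ee_pos: [0.4675, -0.2079, 0.2666]
eef_rot: [[0.265, 0.964, 0.0], [0.964, -0.265, -0.001], [-0.0, 0.001, -1.0]]
force: [-1.4, -1.2, 5.5]
opening: 0.0114
gripper_force: 58.3
```

>>> jog_arm:
  series:
    - {"ax": 0,"ay": 0,"az": -0.08,"tx": -0.001,"ty": 0.0036,"tz": 0,"claw": -1}
    - {"ax": 0,"ay": 0,"az": -0.17,"tx": -0.0018,"ty": 0.0073,"tz": 0,"claw": -1}
    - {"ax": 0,"ay": 0,"az": -0.25,"tx": -0.0022,"ty": 0.011,"tz": 0,"claw": -1}
    - {"ax": 0,"ay": 0,"az": -0.33,"tx": -0.0024,"ty": 0.0148,"tz": 0,"claw": -1}
    - {"ax": 0,"ay": 0,"az": -0.42,"tx": -0.0022,"ty": 0.0185,"tz": 0,"claw": -1}
    - {"ax": 0,"ay": 0,"az": -0.5,"tx": -0.0017,"ty": 0.0222,"tz": 0,"claw": -1}
    - {"ax": 0,"ay": 0,"az": -0.58,"tx": -0.0008,"ty": 0.026,"tz": 0,"claw": -1}
    - {"ax": 0,"ay": 0,"az": -0.67,"tx": 0.0003,"ty": 0.0295,"tz": 0,"claw": -1}
    - {"ax": 0,"ay": 0,"az": -0.67,"tx": 0.0003,"ty": 0.0295,"tz": 0,"claw": -1}
    - {"ax": 0,"ay": 0,"az": -0.67,"tx": 0.0003,"ty": 0.0295,"tz": 0,"claw": -1}

```text
time_s: 5.1
ee_pos: [0.4962, -0.2151, 0.2666]
eef_rot: [[-0.392, 0.92, 0.001], [0.92, 0.392, 0.0], [-0.0, 0.001, -1.0]]
force: [-0.5, 0.9, 5.8]
opening: 0.0119
gripper_force: 58.5
```

>>> jog_arm:
  series:
    - {"ax": 0,"ay": 0,"az": 0,"tx": 0,"ty": 0,"tz": 0,"claw": 0.2}
    - {"ax": 0,"ay": 0,"az": 0,"tx": 0,"ty": 0,"tz": 0,"claw": 0.2}
    - {"ax": 0,"ay": 0,"az": 0,"tx": 0,"ty": 0,"tz": 0,"claw": 0.2}
    - {"ax": 0,"ay": 0,"az": 0,"tx": 0,"ty": 0,"tz": 0,"claw": 0.2}
    - {"ax": 0,"ay": 0,"az": 0,"tx": 0,"ty": 0,"tz": -0.05,"claw": 0.2}
    - {"ax": 0,"ay": 0,"az": 0,"tx": 0,"ty": 0,"tz": -0.1,"claw": 0.2}
    - {"ax": 0,"ay": 0,"az": 0,"tx": -0.15,"ty": -0.1,"tz": -0.1,"claw": 0.2}
    - {"ax": 0,"ay": 0,"az": 0,"tx": -0.15,"ty": -0.1,"tz": -0.1,"claw": 0.2}
    - {"ax": 0,"ay": 0,"az": 0,"tx": -0.15,"ty": -0.1,"tz": -0.1,"claw": 0.2}
    - {"ax": 0,"ay": 0,"az": 0,"tx": -0.15,"ty": -0.1,"tz": -0.1,"claw": 0.2}
    - {"ax": 0,"ay": 0,"az": 0,"tx": -0.15,"ty": -0.1,"tz": -0.1,"claw": 0.2}

```text
time_s: 6.2
ee_pos: [0.4615, -0.396, 0.3648]
eef_rot: [[-0.388, 0.922, -0.001], [0.922, 0.388, 0.001], [0.001, -0.001, -1.0]]
force: [0.2, 0.8, -0.5]
opening: 0.0513
gripper_force: 0.0
```

```bash
python3 - <<'E'
from h import *
a=bot.get_image("top")["img"][:,:,::-1][212:322,350:470]; b=bot.get_image("scene")["img"][:,:,::-1][150:270,325:455]
a=cv2.resize(a,None,fx=3.3,fy=5,interpolation=cv2.INTER_CUBIC) if 0 else cv2.resize(a,(436,400),interpolation=cv2.INTER_CUBIC)
b=cv2.resize(b,(364,400),interpolation=cv2.INTER_CUBIC)
cv2.imwrite("pics/c2.png",np.hstack([a,b]))
o=bot.get_obs(); print(o["time_s"],np.round(o["joint_positions"],3),o["ee_pos"],np.round(o["eef_rot"],4),o["opening"])
E
```

```text
6.3 [-0.839  0.431  0.573  1.714  0.     0.331] [ 0.46241446 -0.39286665  0.3658724 ] [[-3.901e-01  9.208e-01 -3.000e-04]
 [ 9.208e-01  3.901e-01  6.000e-04]
 [ 7.000e-04 -1.000e-04 -1.000e+00]] 0.0513242290146237
```

View pics/c2.png

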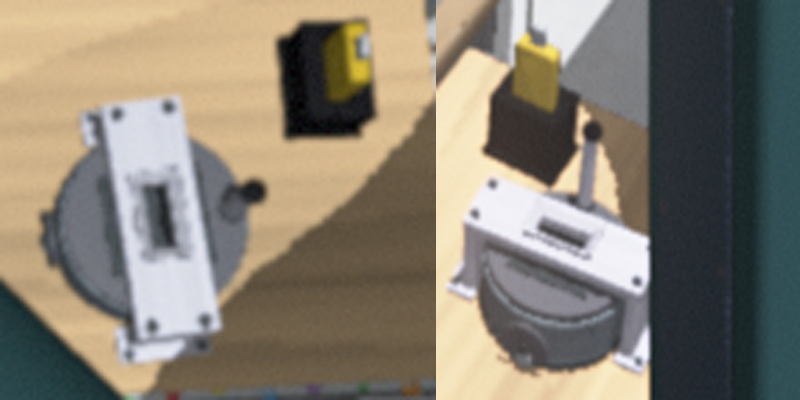

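```bash
python3 - <<'E'
from h import *
from scipy.optimize import minimize
ims={c:bot.get_image(c) for c in("top","scene")}
ms={}
for c in ims:
    I=cv2.cvtColor(ims[c]["img"],cv2.COLOR_RGB2HSV)
    m=(I[...,0]>18)&(I[...,0]<34)&(I[...,1]>170)&(I[...,2]>60)
    z=np.zeros_like(m); a=proj(ims[c],(.574,-.286,.262)).astype(int); z[a[1]-25:a[1]+25,a[0]-20:a[0]+20]=1
    ms[c]=(m&z); d=bot.masks_of("meter",c); print(c,ms[c].sum(),[(round(x["confidence"],2),x["pixels"].sum(),(x["pixels"]&ms[c]).sum()) for x in d[:2]])
S=8
def ren(im,p,c):
    x,y,w=p; C,Sn=np.cos(w),np.sin(w)
    L=[(a,b) for a in(-.018,.018) for b in(-.0065,.0065)]
    pts=np.array([proj(im,(x+C*a-Sn*b,y+Sn*a+C*b,z)) for a,b in L for z in(.242,.284)])
    o=proj(im,(.574,-.286,.262)).astype(int)-30
    h=cv2.convexHull((((pts-o)+.5)*S).astype(np.float32)).astype(np.int32)
    k=np.zeros((60*S,60*S),np.uint8); cv2.fillConvexPoly(k,h,1)
    A=cv2.resize(k.astype(np.float32),(60,60),interpolation=cv2.INTER_AREA)
    return A,ms[c][o[1]:o[1]+60,o[0]:o[0]+60].astype(float)
def cost(q,cs):
    p=(q[0]/100,q[1]/100,q[2]/10); r=0
    for c in cs:
        A,B=ren(ims[c],p,c); r+=((A-B)**2).sum()/B.sum()
    return r
for cs in(("top",),("scene",),("top","scene")):
    r=minimize(cost,[57.4,-28.6,-.55],args=(cs,),method="Nelder-Mead",options=dict(initial_simplex=[[57.4,-28.6,-.55],[57.9,-28.6,-.55],[57.4,-28.1,-.55],[57.4,-28.6,.5]]))
    print(cs,r.x,r.fun)
c=np.array((.492,-.172))
q=ray_z(ims["top"],(350+254/3.633-.4,212+191/3.636-.4),.302);v=q[:2]-c; print("post",q,np.arctan2(v[1],v[0])+np.pi/2-.073+.7,np.linalg.norm(v))
E
```

```text
top 163 []
scene 0 [(0.64, np.int64(355), np.int64(0))]
('top',) [ 57.45708222 -28.44473153  -1.17969583] 0.3289727521088957
('scene',) [ 57.4  -28.6   -0.55] inf
('top', 'scene') [ 57.4  -28.6   -0.55] inf
post [ 0.49537953 -0.21468895  0.302     ] 0.7060015756084674 0.04282251127408755<stdin>:23: RuntimeWarning: divide by zero encountered in scalar divide
  np.max(np.abs(fsim[0] - fsim[1:])) <= fatol):
```

>>> jog_arm:
  series:
    - {"ax": 0,"ay": 0,"az": -1.11,"tx": 0.055,"ty": 0.145,"tz": 0,"claw": 0.2}
    - {"ax": 0,"ay": 0,"az": -1.11,"tx": 0.055,"ty": 0.145,"tz": 0,"claw": 0.2}
    - {"ax": 0,"ay": 0,"az": -1.11,"tx": 0.055,"ty": 0.145,"tz": 0,"claw": 0.2}
    - {"ax": 0,"ay": 0,"az": -1.11,"tx": 0.055,"ty": 0.145,"tz": 0,"claw": 0.2}
    - {"ax": 0,"ay": 0,"az": -1.11,"tx": 0.055,"ty": 0.145,"tz": 0,"claw": 0.2}
    - {"ax": 0,"ay": 0,"az": -1.11,"tx": 0.055,"ty": 0.145,"tz": 0,"claw": 0.2}
    - {"ax": 0,"ay": 0,"az": -1.11,"tx": 0.055,"ty": 0.145,"tz": 0,"claw": 0.2}
    - {"ax": 0,"ay": 0,"az": -1.11,"tx": 0.055,"ty": 0.145,"tz": 0,"claw": 0.2}
    - {"ax": 0,"ay": 0,"az": -1.11,"tx": 0.055,"ty": 0.145,"tz": 0,"claw": 0.2}
    - {"ax": 0,"ay": 0,"az": -1.11,"tx": 0.055,"ty": 0.145,"tz": 0,"claw": 0.2}
    - {"ax": 0,"ay": 0,"az": -1.11,"tx": 0.055,"ty": 0.145,"tz": 0,"claw": 0.2}

```text
time_s: 7.6
ee_pos: [0.5745, -0.2848, 0.3665]
eef_rot: [[-0.998, 0.06, 0.0], [0.06, 0.998, -0.0], [-0.0, -0.0, -1.0]]
force: [-0.4, -0.3, -0.0]
opening: 0.0517
gripper_force: 0.0
```

>>> jog_arm:
  series:
    - {"ax": 0,"ay": 0,"az": 0,"tx": 0,"ty": -0.001,"tz": 0.04,"claw": 0.2}
    - {"ax": 0,"ay": 0,"az": 0,"tx": 0,"ty": -0.001,"tz": 0.07,"claw": 0.2}
    - {"ax": 0,"ay": 0,"az": 0,"tx": 0,"ty": -0.001,"tz": 0.095,"claw": 0.2}
    - {"ax": 0,"ay": 0,"az": 0,"tx": 0,"ty": -0.001,"tz": 0.107,"claw": 0.2}
    - {"ax": 0,"ay": 0,"az": 0,"tx": 0,"ty": -0.001,"tz": 0.107,"claw": 0.2}
    - {"ax": 0,"ay": 0,"az": 0,"tx": 0,"ty": -0.001,"tz": 0.107,"claw": -1}
    - {"ax": 0,"ay": 0,"az": 0,"tx": 0,"ty": -0.001,"tz": 0.107,"claw": -1}
    - {"ax": 0,"ay": 0,"az": 0,"tx": 0,"ty": -0.001,"tz": 0.107,"claw": -1}
    - {"ax": 0,"ay": 0,"az": 0,"tx": 0,"ty": -0.001,"tz": 0.107,"claw": -1}
    - {"ax": 0,"ay": 0,"az": 0,"tx": 0,"ty": -0.001,"tz": 0.107,"claw": -1}
    - {"ax": 0,"ay": 0,"az": 0,"tx": 0,"ty": -0.001,"tz": 0.107,"claw": -1}

```text
time_s: 8.7
ee_pos: [0.5748, -0.2863, 0.2603]
eef_rot: [[-0.998, 0.059, 0.002], [0.059, 0.998, -0.001], [-0.002, -0.001, -1.0]]
force: [-0.5, -0.7, 5.5]
opening: 0.0118
gripper_force: 59.3
```

>>> jog_arm:
  series:
    - {"ax": 0,"ay": 0,"az": 0,"tx": 0,"ty": 0,"tz": -0.01,"claw": -1}
    - {"ax": 0,"ay": 0,"az": 0,"tx": 0,"ty": 0,"tz": -0.03,"claw": -1}
    - {"ax": 0,"ay": 0,"az": 0,"tx": 0,"ty": 0,"tz": -0.06,"claw": -1}
    - {"ax": 0,"ay": 0,"az": 0,"tx": 0,"ty": 0,"tz": -0.1,"claw": -1}
    - {"ax": 0,"ay": 0,"az": -0.05,"tx": 0.03,"ty": 0.037,"tz": -0.1,"claw": -1}
    - {"ax": 0,"ay": 0,"az": -0.1,"tx": 0.06,"ty": 0.074,"tz": -0.1,"claw": -1}
    - {"ax": 0,"ay": 0,"az": -0.132,"tx": 0.0894,"ty": 0.11,"tz": -0.1,"claw": -1}
    - {"ax": 0,"ay": 0,"az": -0.132,"tx": 0.0894,"ty": 0.11,"tz": -0.1,"claw": -1}
    - {"ax": 0,"ay": 0,"az": -0.132,"tx": 0.0894,"ty": 0.11,"tz": -0.1,"claw": -1}
    - {"ax": 0,"ay": 0,"az": -0.132,"tx": 0.0894,"ty": 0.11,"tz": -0.1,"claw": -1}

```text
time_s: 9.7
ee_pos: [0.4923, -0.1716, 0.3596]
eef_rot: [[-0.997, -0.073, 0.001], [-0.073, 0.997, -0.0], [-0.001, -0.0, -1.0]]
force: [-0.1, -0.4, -0.8]
opening: 0.0117
gripper_force: 58.8
```

```bash
python3 - <<'E'
from h import *
a=bot.get_image("top"); b=bot.get_image("scene")
A=a["img"][:,:,::-1][222:312,355:455]; B=b["img"][:,:,::-1][150:250,320:420]
cv2.imwrite("pics/c3.png",np.hstack([cv2.resize(A,(400,360),interpolation=cv2.INTER_CUBIC),cv2.resize(B,(400,400),interpolation=cv2.INTER_CUBIC)[:360]]))
o=bot.get_obs(); print(o["time_s"],np.round(o["ee_pos"],4),np.round(o["eef_rot"],4).tolist(),o["opening"],np.round(o["force"],1))
E
```

```text
9.8 [ 0.4923 -0.1719  0.359 ] [[-0.9974, -0.0722, -0.0003], [-0.0722, 0.9974, 0.0001], [0.0003, 0.0001, -1.0]] 0.01159540258616959 [ 0.4 -0.2 -1. ]
```

View pics/c3.png

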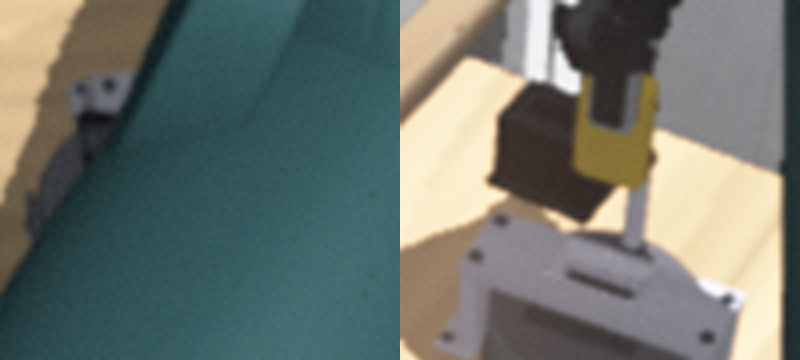

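The scene view shows the meter upright in the grip, with its lower front edge from (575,175) to (643,186) in the crop. The guard slot is below it at about (600,280), and the arm hides the box in the top view. I'll compare meter and bridge positions in this one camera.

```bash
python3 - <<'E'
from h import *
s=bot.get_image("scene")
g=lambda p:(320+(p[0]-400)/4-.4,150+p[1]/4-.4)
z=.359-.0383
E=[ray_z(s,g(p),z) for p in((574,174),(644,187))]; m=np.mean(E,0); print("edge",np.round(E,4).tolist(),"mid",m.round(4),"centre",(m[:2]+.0065*np.array((np.sin(.073),-np.cos(.073)))).round(4))
D=[ray_z(s,g(p),.254) for p in((483,208),(461,262))]; print("bridge left end",np.round(D,4).tolist())
I=s["img"][:,:,::-1]
u0,v0=355,195
cv2.imwrite("pics/s3.png",cv2.resize(I[v0-45:v0+45,u0-35:u0+65],(800,600*96//80 if 0 else 600),interpolation=cv2.INTER_CUBIC))
# where model predicts: meter bottom corners, slot corners
def loc(cx,cy,a,b,z,w=.073): return (cx+np.cos(w)*a-np.sin(w)*b,cy+np.sin(w)*a+np.cos(w)*b,z)
k=lambda p:((p-[u0-35,v0-45]+.5)*[8,600/90]).round().astype(int).tolist()
print("meter bottom",[k(proj(s,loc(.4923,-.1719,a,b,z))) for a,b in((.018,.0065),(-.018,.0065),(-.018,-.0065))])
print("slot top",[k(proj(s,loc(.492,-.1715,a,b,.254))) for a,b in((.019,.0075),(-.019,.0075),(-.019,-.0075),(.019,-.0075))])
print("bridge",[k(proj(s,loc(.492,-.1715,a,b,.254))) for a,b in((.068,.023),(-.068,.023),(-.068,-.023),(.068,-.023))])
print("lips",[k(proj(s,loc(.492,-.1715,a,b,.260))) for a,b in((.025,.0135),(-.025,.0135),(-.025,-.0135),(.025,-.0135))])
E
```

```text
edge [[0.5105, -0.1667, 0.3207], [0.4779, -0.176, 0.3207]] mid [ 0.4942 -0.1713  0.3207] centre [ 0.4947 -0.1778]
bridge left end [[0.5697, -0.1879, 0.254], [0.5591, -0.1471, 0.254]]
meter bottom [[346, 297], [487, 336], [508, 309]]
slot top [[323, 466], [464, 508], [487, 476], [347, 435]]
bridge [[119, 445], [627, 597], [695, 498], [198, 354]]
lips [[292, 458], [479, 513], [521, 456], [337, 403]]
```

View pics/s3.png

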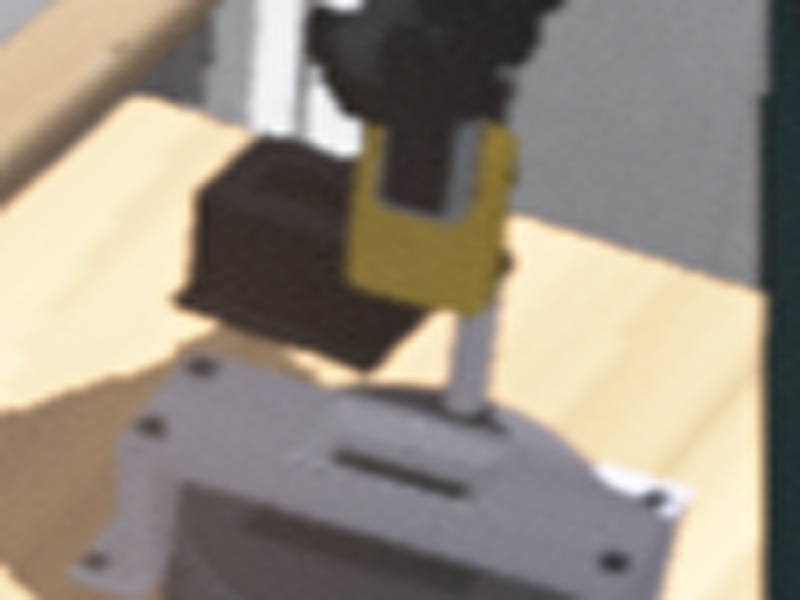

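```bash
python3 - <<'E'
from h import *
s=bot.get_image("scene"); u0,v0=355,195
def loc(cx,cy,a,b,z,w=.073): return (cx+np.cos(w)*a-np.sin(w)*b,cy+np.sin(w)*a+np.cos(w)*b,z)
k=lambda p:((p-[u0-35,v0-45]+.5)*[8,600/90]).round().astype(int).tolist()
for z in(.3207,.3257,.3307,.359,.369,.383):print(z,[k(proj(s,loc(.4923,-.1719,a,.0065,z))) for a in(.018,.011,0,-.011,-.018)])
d=bot.masks_of("meter","scene")
for x in d[:2]:
    v,u=np.nonzero(x["pixels"]); print(x["confidence"],u.min(),u.max(),v.min(),v.max())
# subpixel bottom edge of yellow per column
I=s["img"].astype(int); Y=(I[...,0]-I[...,2])
for u in range(364,382,2): print(u,Y[180:200,u].tolist())
E
```

```text
0.3207 [[346, 297], [373, 304], [416, 316], [459, 328], [487, 336]]
0.3257 [[348, 283], [375, 291], [418, 303], [461, 315], [489, 323]]
0.3307 [[349, 270], [377, 278], [420, 290], [463, 302], [491, 309]]
0.359 [[358, 193], [386, 200], [430, 212], [474, 224], [503, 232]]
0.369 [[361, 164], [389, 172], [433, 184], [478, 196], [507, 204]]
0.383 [[366, 124], [394, 132], [439, 144], [484, 156], [513, 164]]
0.79 364 384 169 196
364 [58, 61, 63, 68, 71, 71, 71, 73, 74, 75, 75, 72, 62, 33, 17, 14, 16, 13, 14, 15]
366 [65, 76, 79, 80, 78, 78, 80, 79, 79, 79, 78, 77, 77, 63, 33, 15, 14, 13, 15, 15]
368 [19, 46, 70, 78, 77, 78, 78, 79, 78, 80, 78, 78, 79, 74, 50, 23, 12, 14, 13, 12]
370 [7, 17, 55, 75, 78, 77, 79, 79, 79, 79, 80, 81, 80, 79, 73, 41, 15, 11, 12, 15]
372 [9, 8, 28, 63, 79, 79, 77, 78, 80, 81, 80, 81, 80, 80, 78, 60, 29, 24, 44, 69]
374 [6, 3, 8, 41, 69, 80, 80, 79, 79, 80, 80, 81, 81, 82, 82, 76, 66, 73, 59, 49]
376 [-3, -3, 1, 28, 65, 80, 81, 81, 79, 80, 80, 80, 82, 82, 81, 80, 76, 69, 57, 56]
378 [19, 34, 54, 70, 78, 80, 81, 80, 80, 80, 82, 82, 83, 82, 82, 83, 75, 41, 6, -4]
380 [79, 82, 81, 81, 82, 81, 81, 81, 83, 81, 80, 81, 79, 76, 75, 65, 39, 7, -4, -5]
```

>>> jog_arm:
  series:
    - {"ax": 0,"ay": 0,"az": 0,"tx": 0,"ty": 0.0005,"tz": 0.02,"claw": -1}
    - {"ax": 0,"ay": 0,"az": 0,"tx": 0,"ty": 0.0005,"tz": 0.04,"claw": -1}
    - {"ax": 0,"ay": 0,"az": 0,"tx": 0,"ty": 0.0005,"tz": 0.056,"claw": -1}
    - {"ax": 0,"ay": 0,"az": 0,"tx": 0,"ty": 0.0005,"tz": 0.059,"claw": -1}
    - {"ax": 0,"ay": 0,"az": 0,"tx": 0,"ty": 0.0005,"tz": 0.062,"claw": -1}
    - {"ax": 0,"ay": 0,"az": 0,"tx": 0,"ty": 0.0005,"tz": 0.062,"claw": -1}
    - {"ax": 0,"ay": 0,"az": 0,"tx": 0,"ty": 0.0005,"tz": 0.062,"claw": -1}

```text
time_s: 10.65
ee_pos: [0.4919, -0.1707, 0.2979]
eef_rot: [[-0.997, -0.073, 0.001], [-0.073, 0.997, -0.0], [-0.001, -0.0, -1.0]]
force: [-0.9, 0.5, -0.2]
opening: 0.0119
gripper_force: 58.8
```

Close-up before entering.

```bash
python3 - <<'E'
from h import *
s=bot.get_image("scene"); u0,v0=368,205
cv2.imwrite("pics/s4.png",cv2.resize(s["img"][:,:,::-1][v0-30:v0+30,u0-40:u0+40],(800,600),interpolation=cv2.INTER_CUBIC))
def loc(cx,cy,a,b,z,w=.073): return (cx+np.cos(w)*a-np.sin(w)*b,cy+np.sin(w)*a+np.cos(w)*b,z)
k=lambda p:((p-[u0-40,v0-30]+.5)*10).round().astype(int).tolist()
o=bot.get_obs(); c=o["ee_pos"]; print(c)
for dz in(.0383,.034):print("meter",[k(proj(s,loc(c[0],c[1],a,b,c[2]-dz))) for a,b in((.018,.0065),(-.018,.0065),(-.018,-.0065))])
q=(.4923,-.1713)
print("slot",[k(proj(s,loc(*q,a,b,.254))) for a,b in((.019,.0075),(-.019,.0075),(-.019,-.0075),(.019,-.0075))])
print("bridge",[k(proj(s,loc(*q,a,b,.254))) for a,b in((.068,.023),(-.068,.023),(-.068,-.023),(.068,-.023))])
print("lips",[k(proj(s,loc(*q,a,b,.260))) for a,b in((.025,.0135),(-.025,.0135),(-.025,-.0135),(.025,-.0135))])
E
```

```text
[ 0.49189454 -0.17065743  0.29787104]
meter [[330, 430], [498, 490], [523, 449]]
meter [[332, 415], [500, 474], [525, 433]]
slot [[322, 449], [498, 512], [527, 465], [352, 403]]
bridge [[67, 418], [702, 646], [786, 497], [165, 281]]
lips [[284, 437], [517, 519], [569, 434], [339, 354]]
```

View pics/s4.png

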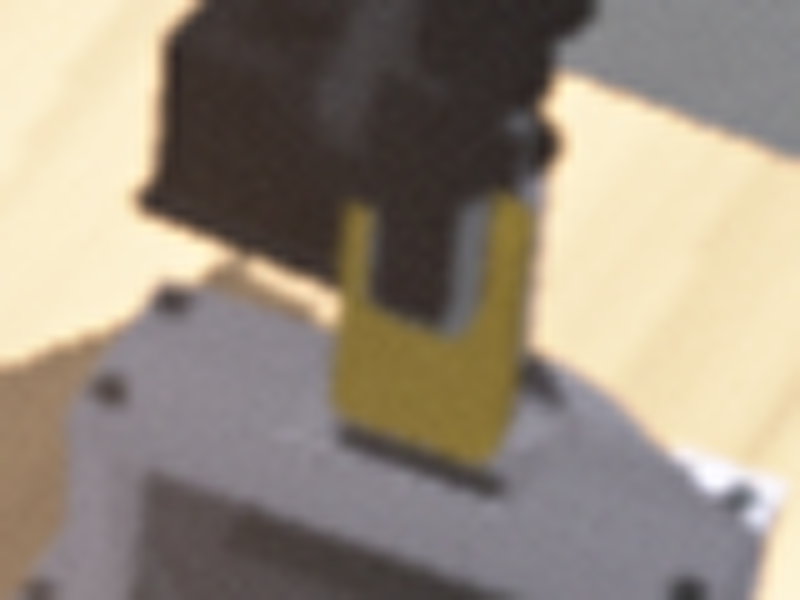

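The view shows the meter's lower end, from (335,405) to (490,465), directly over the slot band from (340,430) to (500,490). It's aligned, so I'm lowering it gently.

>>> jog_arm:
  series:
    - {"ax": 0,"ay": 0,"az": 0,"tx": 0,"ty": 0,"tz": 0.002,"claw": -1}
    - {"ax": 0,"ay": 0,"az": 0,"tx": 0,"ty": 0,"tz": 0.004,"claw": -1}
    - {"ax": 0,"ay": 0,"az": 0,"tx": 0,"ty": 0,"tz": 0.006,"claw": -1}
    - {"ax": 0,"ay": 0,"az": 0,"tx": 0,"ty": 0,"tz": 0.008,"claw": -1}
    - {"ax": 0,"ay": 0,"az": 0,"tx": 0,"ty": 0,"tz": 0.008,"claw": -1}
    - {"ax": 0,"ay": 0,"az": 0,"tx": 0,"ty": 0,"tz": 0.008,"claw": -1}

```text
time_s: 11.3
ee_pos: [0.4916, -0.1705, 0.2893]
eef_rot: [[-0.997, -0.073, -0.0], [-0.073, 0.997, 0.0], [0.0, 0.0, -1.0]]
force: [0.5, 0.2, 0.8]
opening: 0.0119
gripper_force: 58.8
```

>>> jog_arm:
  series:
    - {"ax": 0,"ay": 0,"az": 0,"tx": -0.0005,"ty": -0.0005,"tz": 0.002,"claw": -1}
    - {"ax": 0,"ay": 0,"az": 0,"tx": -0.0005,"ty": -0.0005,"tz": 0.004,"claw": -1}
    - {"ax": 0,"ay": 0,"az": 0,"tx": -0.0005,"ty": -0.0005,"tz": 0.006,"claw": -1}
    - {"ax": 0,"ay": 0,"az": 0,"tx": -0.0005,"ty": -0.0005,"tz": 0.006,"claw": -1}
    - {"ax": 0,"ay": 0,"az": 0,"tx": -0.0005,"ty": -0.0005,"tz": 0.006,"claw": -1}

```text
time_s: 11.8
ee_pos: [0.492, -0.1709, 0.2831]
eef_rot: [[-0.997, -0.073, -0.001], [-0.073, 0.997, 0.0], [0.001, 0.0, -1.0]]
force: [-2.7, -0.9, -1.8]
opening: 0.0114
gripper_force: 58.7
```

>>> jog_arm:
  series:
    - {"ax": 0,"ay": 0,"az": 0,"tx": 0.0005,"ty": 0,"tz": 0,"claw": -1}
    - {"ax": 0,"ay": 0,"az": 0,"tx": 0.0005,"ty": 0,"tz": 0.002,"claw": -1}
    - {"ax": 0,"ay": 0,"az": 0,"tx": 0.0005,"ty": 0,"tz": 0.004,"claw": -1}
    - {"ax": 0,"ay": 0,"az": 0,"tx": 0.0005,"ty": 0,"tz": 0.006,"claw": -1}
    - {"ax": 0,"ay": 0,"az": 0,"tx": 0.0005,"ty": 0,"tz": 0.006,"claw": -1}
    - {"ax": 0,"ay": 0,"az": 0,"tx": 0.0005,"ty": 0,"tz": 0.006,"claw": -1}

```text
time_s: 12.4
ee_pos: [0.4918, -0.171, 0.2773]
eef_rot: [[-0.997, -0.073, 0.0], [-0.073, 0.997, 0.0], [-0.0, 0.0, -1.0]]
force: [-0.3, 0.2, -1.1]
opening: 0.0118
gripper_force: 58.8
```

Free of contact. Next it goes through the disc slot.

>>> jog_arm:
  series:
    - {"ax": 0,"ay": 0,"az": 0,"tx": 0,"ty": 0,"tz": 0.002,"claw": -1}
    - {"ax": 0,"ay": 0,"az": 0,"tx": 0,"ty": 0,"tz": 0.004,"claw": -1}
    - {"ax": 0,"ay": 0,"az": 0,"tx": 0,"ty": 0,"tz": 0.006,"claw": -1}
    - {"ax": 0,"ay": 0,"az": 0,"tx": 0,"ty": 0,"tz": 0.006,"claw": -1}
    - {"ax": 0,"ay": 0,"az": 0,"tx": 0,"ty": 0,"tz": 0.006,"claw": -1}

```text
time_s: 12.9
ee_pos: [0.4917, -0.171, 0.2713]
eef_rot: [[-0.997, -0.073, -0.0], [-0.073, 0.997, 0.0], [0.0, 0.0, -1.0]]
force: [-0.8, -0.3, -0.1]
opening: 0.0117
gripper_force: 58.8
```

>>> jog_arm:
  series:
    - {"ax": 0,"ay": 0,"az": 0,"tx": 0,"ty": 0,"tz": 0.002,"claw": -1}
    - {"ax": 0,"ay": 0,"az": 0,"tx": 0,"ty": 0,"tz": 0.004,"claw": -1}
    - {"ax": 0,"ay": 0,"az": 0,"tx": 0,"ty": 0,"tz": 0.006,"claw": -1}
    - {"ax": 0,"ay": 0,"az": 0,"tx": 0,"ty": 0,"tz": 0.008,"claw": -1}
    - {"ax": 0,"ay": 0,"az": 0,"tx": 0,"ty": 0,"tz": 0.008,"claw": -1}
    - {"ax": 0,"ay": 0,"az": 0,"tx": 0,"ty": 0,"tz": 0.008,"claw": -1}
    - {"ax": 0,"ay": 0,"az": 0,"tx": 0,"ty": 0,"tz": 0.008,"claw": -1}

```text
time_s: 13.6
ee_pos: [0.4917, -0.171, 0.2633]
eef_rot: [[-0.997, -0.073, 0.0], [-0.073, 0.997, -0.0], [-0.0, -0.0, -1.0]]
force: [0.3, 0.3, -0.2]
opening: 0.0114
gripper_force: 58.8
```

```bash
python3 - <<'E'
from h import *
s=bot.get_image("scene"); u0,v0=368,205
cv2.imwrite("pics/s5.png",cv2.resize(s["img"][:,:,::-1][v0-45:v0+45,u0-60:u0+60],(800,600),interpolation=cv2.INTER_CUBIC))
o=bot.get_obs();print(o["time_s"],o["ee_pos"],np.round(o["force"],1),o["opening"])
E
```

```text
13.65 [ 0.49169258 -0.17103592  0.26337114] [-0.1  0.4 -0.5] 0.011634918991490294
```

View pics/s5.png

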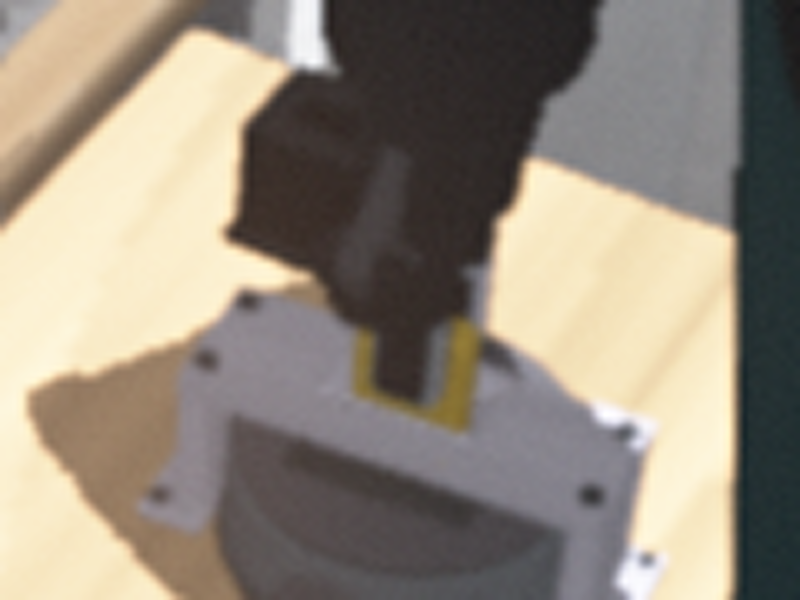

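The meter is in the slot, with the yellow body entering the guard at about (415,410). There's no contact force, and about 20 mm is below the bridge.

```bash
python3 -c "
from rig import bot
print(bot.sign_off())"
```

```text
the job is handed in; nothing more can be done
None
```

I turned the turntable to its middle detent (about 0.70 rad in the top view) and handed the job in at about 14 s, with the meter held upright and still in the guard slot, no contact force on the gripper and an estimated 20 mm (give or take about 2 mm) below the bridge.

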